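# Re-hang the cylinder spanner and fold the emptied hook

## Robot

A 7-joint arm with a two-finger parallel gripper is mounted at the origin on the work surface. World frame = base frame: x ahead of the robot, y to its left, z up, the work surface at z = 0. Lengths are in m, angles in rad, forces in N, time in s.
With the tool pointing down it reaches from about 0.425 to 0.975 m from the base axis. Payload 16.7 kg.
Tool frame: the origin (TCP) lies on the centre line of the jaws, within the pads' length; the fingertips stand 19 mm ahead of it and the grasp point (between the pads) is the TCP (env.finger_overhang is the z of the fingertips in the tool frame, in m); z points along the fingers, y is the line along which they close (so a half turn about z gives the same grasp; the last joint's range is limited). The gripper opens to 85 mm and grips with 20 to 120 N. Pads are 22 mm wide; open, the fingers measure 114 mm over their backs; the gripper's body (76 mm by 85 mm) begins 54 mm behind the grasp point. The pads swing forward as they close: fully open they stand 13 mm farther back than shut.
Start: joints at [1.115, 0.426, 0.074, 1.606, -0.034, 1.111, -0.067], TCP at [0.204, -0.643, 0.213] pointing down, gripper open.
Joint ranges: [-2.85, 2.85], [-0.5, 2.14], [-1.23, 1.37], [0.21, 2.46], [-1.02, 4.16], [0.16, 2.05], [-2.73, 2.73]. Speed limits (rad/s): [1.89, 1.89, 2.39, 2.39, 3.01, 3.01, 3.01].

## Interface

Orientations are given as a 3x3 rotation matrix whose columns are the frame's x, y, z axes.
In Python, from cell import env, optics gives the robot as it stands. The module is installed in compiled form; this text tells all that it offers.
- The arm moves only by the tool send_rows, never from a script. Its argument "deltas" is a list that holds one entry, the list of rows, each a list of 5 numbers: the opening, from -1 (shut) to 1 (fully open), so that 0 is half open, then the shift along the world's x, y, z as a fraction of full scale, then the turn about the world's z as a fraction of full scale. A call has 1 to 20 rows; each row is the pose to reach, as a shift and turn from the pose commanded when the call began, turning the shorter way round; what a row does not reach only later rows make up. Full scale, the value 1, is 0.2 m for a shift and pi rad for a turn. A row lasts 1/10 s, in which the tool goes at most 50 mm and 8.59 degrees, less where a joint would pass 70% of its speed; a pose out of reach is approached as far as the arm can. A call with a number of a shift or a turn outside -1 to 1 is refused whole. A call with a gripper value outside its range is refused whole. The fingers move at their own pace and stop on an object; "grip_force" is the grip in N (left out, the last holds). Time passes only in rows, so rows that repeat a pose let the fingers close. It gives the time, the measured TCP pose, the force, the opening and the grip force at its end, in the units of the state.
- env.observe(): the state, without advancing time (a new reading comes with each control period).
- optics.snapshot(name): name is "scene" or "top"; returns a dict with "color" (420x560x3 uint8, red, green, blue), "K" (3x3 intrinsics, pixels), "k1" (the pictures are not rectified: a ray, as slopes to the right and down, at radius r is drawn at 1 + k1 r^2 times it, then the intrinsics apply), "rvec" (rotation vector, rad) and "tvec" (3), from world to camera coordinates, as OpenCV has them. Camera axes: x right, y down, z forward; pixel columns grow to the right and rows downward; lengths in m; the calibration is good to about 2 mm. A picture is of the moment at which its call begins. There is no depth.
- env.close_job(): hands the job in; it is judged then, once.
The state is a dict: "time": time; "joint_pos": joint angles; "qvel": joint speeds; "effort": joint torques, N m; "tool_pos": TCP position; "tool_rot": TCP orientation; "ft_force": force on the tool from outside, world axes, zero at the start; "moment": the same for the moment, N m; "opening": finger opening in m; "finger_force": force on a finger pad.
Only numpy, scipy, OpenCV 4.12 (cv2) and the standard library are available. Lean on these libraries where they do the work, as an engineer would, in place of code of your own. Each camera call takes 0.05 s, during which the arm holds its last target. There are 200 camera calls.

## Task

Move the gas-cylinder spanner on the tool rail to the hook that is folded up: fold that hook down until it sits on its stop screw, hang the spanner on it by its eye, then fold the emptied hook up flat against its rubber buffer. The hooks are stiff but small: feel for the stop and the buffer and do not force the hooks against them, hang the spanner gently, and leave everything else as it is.

Things in the scene. Friction and masses are not known exactly. Their poses are not given: they have to be found in the camera images.
- rail: Stainless flat bar 460 x 8 x 60 mm on two 16 mm posts at y +-212 mm; origin on the table under the middle of the bar's front face, x square to the face and away from the robot, y along the bar, z up. Bar from 145 to 205 mm above the table. It carries three alike fold-down hooks at y = -140, 0, 140 mm; which is which changes.
- hook_a: Hook on which the spanner hangs at the start, arm out and level. Origin on its hinge axis, midway across, 175 mm above the table, 12 mm in front of the bar; axes as the rail's. Back plate 32 mm wide, z -30 to 28 mm; cheeks at the hinge to y +-11.5 mm; rubber buffer on the plate at z 22 mm; bracket under the arm out to x -28 mm, stop screw in it at x -22 mm.
- hook_b: Hook that is folded up at the start; make, axes and sizes as hook_a. Its stop screw was set by hand and holds the lowered arm at some angle between 1.42 and 1.60 rad, not known beforehand.
- peg_a (a joint): Angle (rad) of hook_a's arm: 0 = upright, its back flat on the buffer; 1.571 = straight out towards the robot, level, its underside on the stop screw. The hinge is stiff (0.2 N m) and stays where it is left: about 4 N at the arm's end moves it. More than about 15 N at the end, once on screw or buffer, is forcing it.
- peg_b (a joint): Angle (rad) of hook_b's arm, as for peg_a: 0 to 0.3 at the start.
- peg_a_tip (a point): Middle of the outer end face of hook_a's arm, on its centre line, 68 mm from the hinge axis. The arm is a steel bar 12 mm wide (y) and 8 mm thick; its last 8 mm carry a nose standing 8 mm above the upper face when the arm is out. Upright, the arm ends 38 mm above the bar and the nose points over the bar.
- peg_b_tip (a point): Middle of the outer end face of hook_b's arm, as peg_a_tip.
- spanner: Flat dark steel cylinder spanner, 8 mm thick (x), 150 mm long, 0.18 to 0.29 kg, face parallel to the bar, about 40 mm out from the hinge. Origin at the middle of its eye's upper inner edge, which rests on the arm; z up. Eye 16 mm wide (y), 24 mm high (z -24 to 0); head round it 34 mm wide, z -38 to 12 mm, flat sides to grip; shank 18 mm wide; open jaw 48 mm wide at the bottom, z -138 mm.
- hook_c: Third hook, arm out, same make, with the tongs on it: leave alone.
- tongs: Small bright steel tongs 141 mm long, 30 mm wide, hanging by their loop on hook_c, origin as for the spanner: leave alone.
- lead_pot: Lead vial pot, 45 mm across, 62 mm high, standing under the rail between two hooks. Origin under its middle. Leave alone.
- small_pot: Lead vial pot, 37 mm across, 50 mm high, under the rail between two hooks. Origin under its middle. Leave alone.
- spray_bottle: White spray bottle, 74 mm across, 187 mm high, to the right. Leave alone.
- beaker: Glass beaker, 66 mm across, 85 mm high, back right. Leave alone.
- reagent: Amber bottle, 70 mm across, 130 mm high, back left. Leave alone.
- timer: Flat white timer, 75 x 55 x 20 mm, front left. Leave alone.

How it is judged:
On the way, in this order (a step that is already met when the one before it is completed fails the run):
1. the hook that was folded is down and sits on its stop screw, before anything hangs on it (value of joint peg_b above 1.38 rad and contact force between stop_b_c1 and peg_b_c0 above 0.5 N and contact force between spanner and hook_b below 0.05 N), for 0.2 s.
2. the spanner hangs by its eye on that hook, let go (x of spanner in the frame of hook_b between -0.059 and -0.014 m and y of spanner in the frame of hook_b between -0.006 and 0.006 m and z of spanner in the frame of hook_b between 0 and 0.018 m and contact force between spanner and hook_b above 0.8 N and contact force between spanner and the fingers below 0.1 N), for 0.2 s.
At the end, for the whole second after the job is handed in: The spanner hangs at rest by its eye on the hook that was folded, behind its nose, let go; that hook's arm sits on its stop screw; the emptied hook is flat on its buffer (within 0.05 rad) (all of step 2 and value of joint peg_a below 0.05 rad and value of joint peg_b above 1.38 rad and contact force between stop_b_c1 and peg_b_c0 above 0.5 N and angle between spanner's own z axis and vertical below 0.3 rad and linear speed of spanner below 0.05 m/s and velocity of joint peg_a below 0.05 rad/s); the robot touches nothing.
It fails at once if a hook is forced against its stop screw (over 45 N on the screw, about 20 N at the arm's end) (contact force between stop_a_c1 and peg_a_c0 above 45 N or contact force between stop_b_c1 and peg_b_c0 above 45 N).
It fails at once if a hook is forced against its buffer (over 45 N on the buffer, about 20 N at the arm's end) (contact force between hook_a_c4 and peg_a_c0 above 45 N or contact force between hook_b_c4 and peg_b_c0 above 45 N).
It fails at once if the spanner is knocked or pressed on a hook with over 30 N (contact force between spanner and hook_a above 30 N or contact force between spanner and hook_b above 30 N).
It fails at once if the spanner is dropped (height (world z) of spanner below 0.145 m).
It fails at once if a bystander is moved by more than 15 mm (distance of any of tongs, lead_pot, small_pot, spray_bottle, beaker, reagent, timer from where it was at the start of the episode above 0.015 m).
It also fails if it takes over 72 s, if anything falls off the work surface, if the arm or the gripper's body presses on something with over 40 N, if the wrist force passes 120 N, or if a joint passes its speed limit or range.

## Working session

There is one attempt and no reset: what is moved stays moved. The work goes in short steps, Python scripts to look and compute and a tool call to move; the robot and the scene stay as the last step left them, time stands still between calls to the robot, and variables do not carry over. Pictures are saved under pics/ and viewed, at most 10 in all, crops included, and the job is handed in when it is done.

Besides the shell and the picture viewer there is one more tool, called by a JSON object that holds its "api" and its "payload". send_rows: Moves the arm, as the interface text tells. Shift numbers are shares of 0.2 m and turn numbers shares of pi rad, none past 1 either way. Its arguments: {"type":"object","properties":{"deltas":{"type":"array","items":{"type":"array","items":{"type":"array","items":{"type":"number"}}}},"grip_force":{"type":"number"}},"required":["deltas"]}

```bash
mkdir -p pics; cat > h.py <<'E'
from cell import env, optics
import numpy as np, cv2
def snap(n, f=None):
    s=optics.snapshot(n)
    if f: cv2.imwrite('pics/'+f, cv2.cvtColor(s['color'],cv2.COLOR_RGB2BGR))
    return s
def ray(s,u,v):
    K=np.array(s['K']);d=np.array([(u-K[0,2])/K[0,0],(v-K[1,2])/K[1,1]])
    x=d.copy()
    for _ in range(20): x=d/(1+s['k1']*(x@x))
    R=cv2.Rodrigues(np.array(s['rvec'],float))[0];t=np.array(s['tvec'],float).ravel()
    return -R.T@t, R.T@np.array([x[0],x[1],1.])
def onplane(s,u,v,val,ax=2):
    o,d=ray(s,u,v);return o+d*(val-o[ax])/d[ax]
def tri(s1,p1,s2,p2):
    o1,d1=ray(s1,*p1);o2,d2=ray(s2,*p2)
    a=np.linalg.lstsq(np.c_[d1,-d2],o2-o1,rcond=None)[0]
    A,B=o1+d1*a[0],o2+d2*a[1];return (A+B)/2,np.linalg.norm(A-B)
def proj(s,P):
    R=cv2.Rodrigues(np.array(s['rvec'],float))[0];c=R@np.array(P)+np.array(s['tvec']).ravel()
    x=c[:2]/c[2];x=x*(1+s['k1']*(x@x));K=np.array(s['K']);return K[0,0]*x[0]+K[0,2],K[1,1]*x[1]+K[1,2]
E
python3 - <<'E'
from h import *
np.set_printoptions(precision=4,suppress=True)
for n in('scene','top'):
    s=snap(n,n+'0.png');print(s['K'],s['k1'],s['rvec'],s['tvec'],ray(s,280,210))
o=env.observe();print(o,env.finger_overhang)
E
```

```text
[[389.0673   0.     280.1181]
 [  0.     389.0673 207.4666]
 [  0.       0.       1.    ]] -0.020027576982890264 [ 0.9079  2.4283 -1.1739] [ 0.4103 -0.0893  1.3404] (array([1.026 , 0.5724, 0.7698]), array([-0.5032, -0.5928, -0.6288]))
[[511.0124   0.     272.6654]
 [  0.     511.0124 211.7074]
 [  0.       0.       1.    ]] -0.06965551573469522 [ 2.1555 -2.1199  0.1758] [-0.0175  0.5809  1.6995] (array([ 0.2991, -0.0067,  1.771 ]), array([ 0.165 , -0.0149, -0.9863]))
{'time': 0.1, 'joint_pos': array([ 1.1145,  0.4267,  0.0738,  1.6065, -0.0341,  1.1108, -0.0671]), 'qvel': array([ 0.0018, -0.0043, -0.0004, -0.0006, -0.0002,  0.0004,  0.0011]), 'effort': array([  0.0087, -95.153 ,   3.7718, -46.4399,   0.0197,   0.0065,
        -0.    ]), 'tool_pos': array([ 0.2037, -0.6431,  0.2126]), 'tool_rot': array([[ 0.9533,  0.302 , -0.0004],
       [ 0.302 , -0.9533,  0.0011],
       [-0.0001, -0.0011, -1.    ]]), 'ft_force': array([ 0.0208, -0.0093, -0.5385]), 'moment': array([-0.0217,  0.0005,  0.0174]), 'finger_force': 0.0, 'opening': 0.08514517655712335} 0.019
```

View pics/scene0.png

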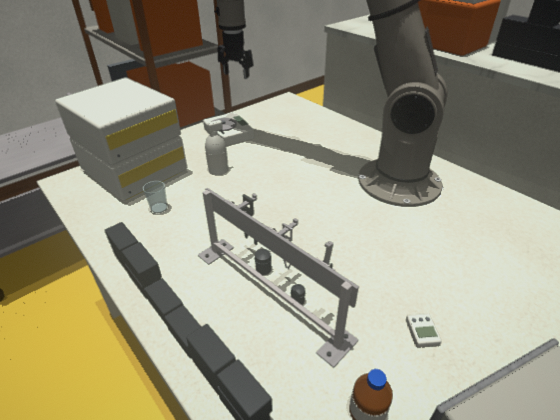

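View pics/top0.png

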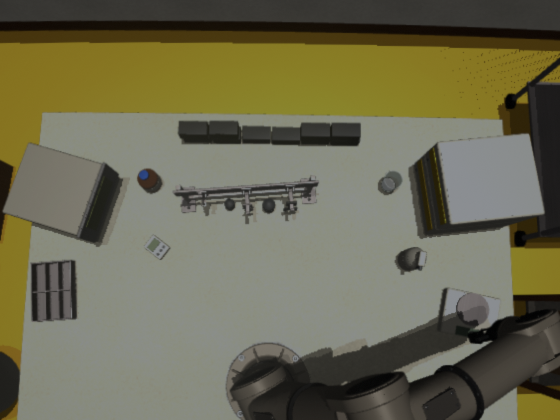

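The folded hook is the +y one: its arm stands above the bar at scene (328,243). The other two hooks, at about (290,225) and (250,203), carry things. I need an enlarged view to tell which is which.

```bash
python3 - <<'E'
import cv2,numpy as np
a=cv2.imread('pics/scene0.png')[175:375,190:370];b=cv2.imread('pics/top0.png')[165:225,165:330]
a=cv2.resize(a,(540,600),interpolation=cv2.INTER_CUBIC);cv2.imwrite('pics/c1.png',a)
b=cv2.resize(b,None,fx=4.8,fy=4.8,interpolation=cv2.INTER_CUBIC);cv2.imwrite('pics/c2.png',b)
E
```

```text
(no output)
```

View pics/c1.png

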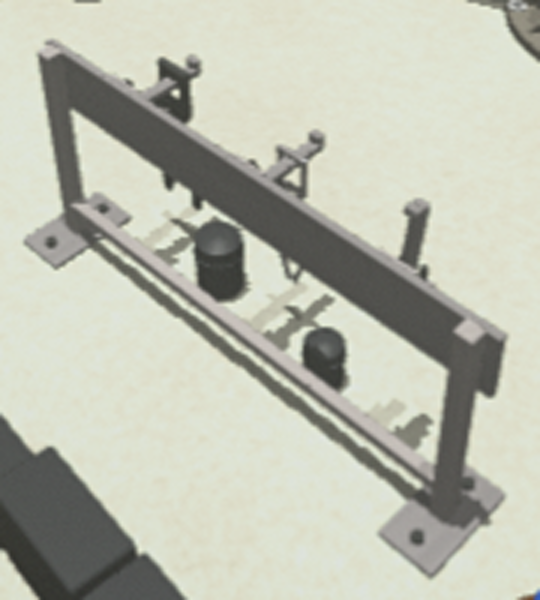

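View pics/c2.png

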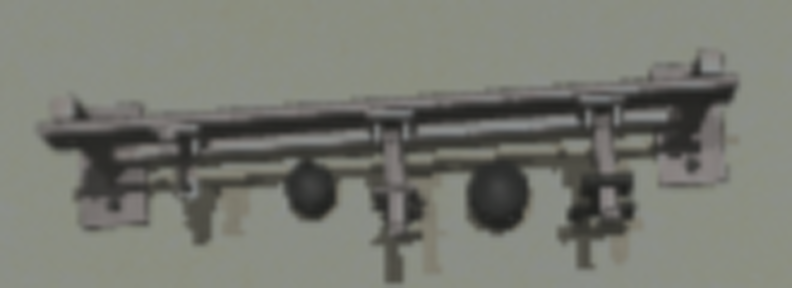

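The spanner (dark, open jaw) is on the -y hook at crop (180,85), so that hook is hook_a. The tongs are on the middle hook, hook_c, and the +y hook is folded (hook_b, tip at crop (417,203)). Next I fit the rail pose from points seen in both views.

```bash
cat >> h.py <<'E'
def W(p,q):
    c,s=np.cos(p[2]),np.sin(p[2]);return np.array([p[0]+c*q[0]-s*q[1],p[1]+s*q[0]+c*q[1],q[2]])
E
python3 - <<'E'
from h import *
from scipy.optimize import least_squares
np.set_printoptions(precision=4,suppress=True)
S=snap('scene');T=snap('top')
s=lambda u,v:(S,190+u/3-.33,175+v/3-.33)
t=lambda u,v:(T,165+u/4.8-.4,165+v/4.8-.4)
C=[(s(503,335),(0,.23,.205)),(s(495,395),(0,.23,.145)),(s(38,52),(.008,-.23,.205)),(s(50,42),(0,-.23,.205)),
(s(317,135),(-.076,0,.187)),(s(193,62),(-.076,-.14,.187)),
(t(398,238),(-.08,0,.187)),(t(610,217),(-.08,-.14,.187)),(t(38,124),(.004,.23,.205)),(t(738,84),(.004,-.23,.205))]
f=lambda p:np.concatenate([(np.array(proj(k[0],W(p,q)))-k[1:]) for k,q in C])
r=least_squares(f,[.6,0,0],loss='soft_l1');print(r.x,np.c_[f(r.x).reshape(-1,2)])
p=r.x
# floor for hook tips
for y in(-.14,0,.14):print(y,W(p,(-.08,y,.175)),W(p,(-.012,y,.175)))
# angle of hook_b arm: tip seen in scene, at plane y
for a in(0,.1,.2,.3):
  q=W(p,(-.012-.068*np.sin(a),.14,.175+.068*np.cos(a)));print(a,(np.array(proj(S,q))-[190,175])*3,(np.array(proj(T,q))-165)*4.8)
E
```

```text
[0.6327 0.0783 0.0879] [[ 1.1701  0.4769]
 [ 0.2023  0.5818]
 [ 1.3867 -3.5053]
 [-0.0356 -1.5321]
 [-0.7377 -0.1789]
 [-0.5433 -0.7851]
 [-0.02   -1.2565]
 [ 0.2654  0.0019]
 [-0.1927  0.3108]
 [ 0.3166 -1.5553]]
-0.14 [ 0.5653 -0.0682  0.175 ] [ 0.633  -0.0622  0.175 ]
0 [0.553  0.0713 0.175 ] [0.6207 0.0772 0.175 ]
0.14 [0.5407 0.2107 0.175 ] [0.6085 0.2167 0.175 ]
0 [408.0081 210.8993] [165.6722 126.1587]
0.1 [414.5911 205.9729] [166.2529 136.7065]
0.2 [420.9646 201.9037] [166.9758 147.3654]
0.3 [427.0602 198.723 ] [167.8329 158.0149]
```

{"api": "send_rows", "payload": {"deltas": [[[-1,0,0,0.65,0],[-1,0,0,0.65,0],[-1,0,0,0.65,0],[-1,0.45,0.85,0.65,-0.07],[-1,0.45,0.85,0.65,-0.07],[-1,0.45,0.85,0.65,-0.07],[-1,0.45,0.85,0.65,-0.07],[-1,0.45,0.85,0.65,-0.07]]]}}

```text
time: 1.0
tool_pos: [0.2974, -0.4687, 0.3438]
tool_rot: [[0.996, 0.094, 0.002], [0.094, -0.996, 0.001], [0.002, -0.0, -1.0]]
ft_force: [-0.6, 0.3, -0.0]
opening: -0.0
finger_force: 0.0
```

{"api": "send_rows", "payload": {"deltas": [[[-1,0.45,0.85,0,0],[-1,0.45,0.85,0,0],[-1,0.45,0.85,0,0],[-1,0.45,0.85,0,0],[-1,0.45,0.85,0,0],[-1,0.45,0.85,0,0]]]}}

```text
time: 1.6
tool_pos: [0.3841, -0.303, 0.3433]
tool_rot: [[0.996, 0.088, 0.0], [0.088, -0.996, -0.0], [0.0, 0.0, -1.0]]
ft_force: [-0.4, -0.7, 0.6]
opening: 0.0003
finger_force: 0.0
```

{"api": "send_rows", "payload": {"deltas": [[[-1,0.45,0.85,0,0],[-1,0.45,0.85,0,0],[-1,0.45,0.85,0,0],[-1,0.45,0.85,0,0],[-1,0.45,0.85,0,0],[-1,0.45,0.85,0,0]]]}}

```text
time: 2.2
tool_pos: [0.4739, -0.1342, 0.3429]
tool_rot: [[0.996, 0.087, -0.001], [0.087, -0.996, 0.0], [-0.001, -0.0, -1.0]]
ft_force: [0.2, -0.7, 0.3]
opening: 0.0003
finger_force: 0.0
```

{"api": "send_rows", "payload": {"deltas": [[[-1,0.45,0.85,0,0],[-1,0.45,0.85,0,0],[-1,0.45,0.85,0,0],[-1,0.45,0.85,0,0],[-1,0.45,0.85,0,0],[-1,0.45,0.85,0,0]]]}}

```text
time: 2.8
tool_pos: [0.5641, 0.0351, 0.3426]
tool_rot: [[0.996, 0.086, -0.001], [0.086, -0.996, -0.0], [-0.001, 0.0, -1.0]]
ft_force: [-1.1, -0.1, 0.0]
opening: 0.0002
finger_force: 0.0
```

{"api": "send_rows", "payload": {"deltas": [[[-1,0.45,0.9,0,0],[-1,0.45,0.9,0,0],[-1,0.45,0.9,0,0],[-1,0.45,0.9,0,0],[-1,0.45,0.9,0,0],[-1,0.45,0.9,0,0]]]}}

```text
time: 3.4
tool_pos: [0.6544, 0.2149, 0.3423]
tool_rot: [[0.996, 0.086, -0.001], [0.086, -0.996, -0.001], [-0.001, 0.001, -1.0]]
ft_force: [0.4, -0.6, 0.6]
opening: -0.0001
finger_force: 0.0
```

{"api": "send_rows", "payload": {"deltas": [[[-1,-0.03,0.025,0,0],[-1,-0.03,0.025,-0.25,0],[-1,-0.03,0.025,-0.45,0],[-1,-0.03,0.025,-0.53,0],[-1,-0.03,0.025,-0.53,0],[-1,-0.03,0.025,-0.53,0]]]}}

```text
time: 4.0
tool_pos: [0.6486, 0.2211, 0.2393]
tool_rot: [[0.996, 0.086, 0.002], [0.086, -0.996, 0.001], [0.002, -0.0, -1.0]]
ft_force: [-0.2, -0.4, 1.5]
opening: 0.0004
finger_force: 0.0
```

```bash
python3 - <<'E'
from h import *
a=snap('scene','s1.png')['color'][190:330,250:390];b=snap('top','t1.png')['color'][165:225,165:225]
o=np.zeros((560,800,3),np.uint8)
o[:400,:400]=cv2.resize(a,(400,400),interpolation=2);o[:400,400:]=cv2.resize(b,(400,400),interpolation=2)
cv2.imwrite('pics/c3.png',o[:400,:,::-1])
E
```

```text
(no output)
```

View pics/c3.png

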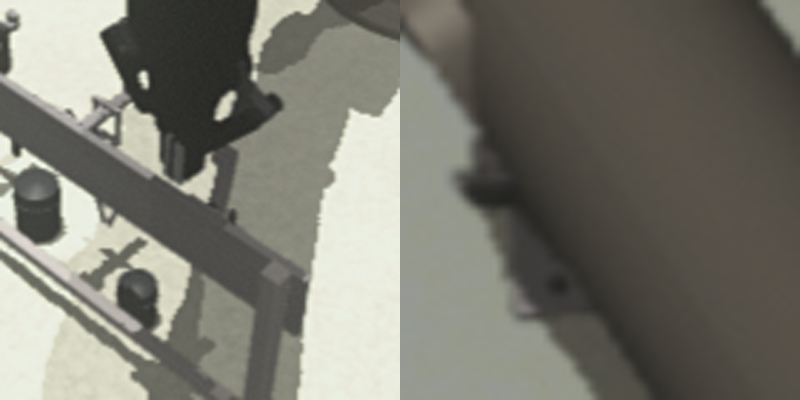

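The closed fingertips are at crop (180,178), left of the upright arm at crop (225,180). I check those against the projected positions.

```bash
python3 - <<'E'
from h import *
S=snap('scene');p=[.6327,.0783,.0879]
t=env.observe()['tool_pos'];print(t)
f=lambda q:print((np.array(proj(S,q))-[250,190])/.35)
f(t+[0,0,-.019])
for dx in(-.011,.011):
  for dy in(-.0145,.0145): f(t+[dx,dy,-.019])
print('arm')
for z in(.205,.243):f(W(p,(-.02,.14,z)))
E
```

```text
[0.64866041 0.22181444 0.23947674]
[178.51653089 214.0905134 ]
[175.12546    194.39918418]
[205.6303831  218.13191504]
[151.6182305  210.07760761]
[182.03778849 234.54295044]
arm
[220.83460987 191.24730426]
[224.58514604 152.05897243]
```

```bash
python3 - <<'E'
from h import *
S=snap('scene');p=[.6327,.0783,.0879];a=cv2.imread('pics/s1.png')
x0,y0,k=290,215,8
o=cv2.resize(a[y0:y0+70,x0:x0+80],None,fx=k,fy=k,interpolation=cv2.INTER_CUBIC)
o=cv2.convertScaleAbs(o,alpha=1.8,beta=0)
t=env.observe()['tool_pos']
def m(q,c):
  u=(np.array(proj(S,q))-[x0,y0]+.5)*k;cv2.circle(o,tuple(int(i) for i in u),3,c,-1)
for y in np.arange(.05,.24,.02):
  m(W(p,(.008,y,.205)),(0,0,255));m(W(p,(0,y,.205)),(0,255,255))
m(t-[0,0,.019],(0,255,0));m(t,(0,255,0))
m(W(p,(-.02,.14,.243)),(255,0,0))
cv2.imwrite('pics/c4.png',o)
E
```

```text
(no output)
```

View pics/c4.png

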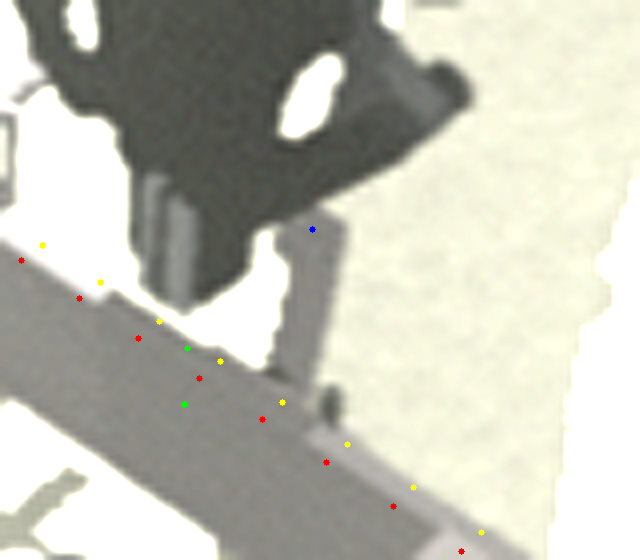

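The real fingertip shows at crop (180,305), about 12 px above where it projects (184,404). I check the projection against the robot base and the gripper in the first picture.

```bash
python3 - <<'E'
from h import *
S=snap('scene');T=snap('top')
print('base',proj(S,(0,0,0)),proj(T,(0,0,0)))
t=np.array([.2037,-.6431,.2126]);print('tcp0',proj(S,t),proj(S,t-[0,0,.019]),proj(T,t))
R=np.array([.302,-.9533,0])
for s in(-1,1):print(proj(S,t+R*s*.05-[0,0,.006]))
a=cv2.imread('pics/s1.png');b=cv2.imread('pics/scene0.png')
o=np.hstack([cv2.resize(b[30:110,190:290],(500,400)),cv2.resize(b[140:220,340:440],(300,240),)[:240].copy() if 0 else np.zeros((400,10,3),np.uint8)])
for s in(-1,1):
  u=(np.array(proj(S,t+R*s*.05-[0,0,.006]))-[190,30])*5;cv2.circle(o,(int(u[0]),int(u[1])),4,(0,0,255),-1)
cv2.imwrite('pics/c5.png',cv2.convertScaleAbs(o,alpha=1.6))
d=env.observe();print(d['time'],d['tool_pos'],d['qvel'])
E
```

```text
base (np.float64(398.97142958246616), np.float64(181.60102072281296)) (np.float64(267.45614607748263), np.float64(384.9501594501754))
tcp0 (np.float64(236.87438262155814), np.float64(84.2101687490919)) (np.float64(237.25270178577514), np.float64(89.00947380173349)) (np.float64(480.5990629341915), np.float64(329.39214326952714))
(np.float64(247.6122116635733), np.float64(88.23758558338824))
(np.float64(226.6735545917459), np.float64(83.30328251513993))
4.3 [0.64817455 0.22173686 0.23831495] [-0.00111266  0.00496771  0.00010393  0.00534211  0.00180815 -0.00352013
 -0.00098717]
```

View pics/c5.png

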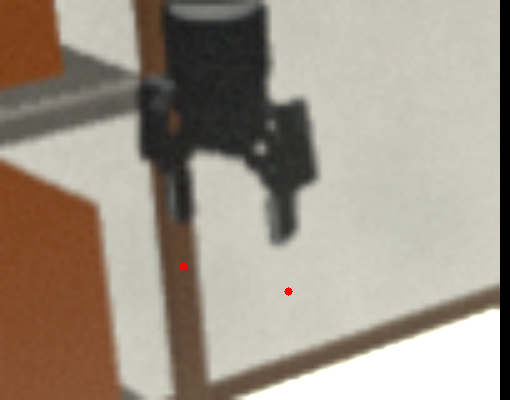

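In both pictures the gripper shows about 35 mm higher than the reported tool pose implies. I settle this by touch on the bar's top edge, between the hooks.

{"api": "send_rows", "payload": {"deltas": [[[-1,0,-0.18,0,0],[-1,-0.1,-0.18,0,0],[-1,-0.1,-0.18,-0.02,0],[-1,-0.1,-0.18,-0.05,0],[-1,-0.1,-0.18,-0.05,0]]]}}

```text
time: 4.8
tool_pos: [0.6279, 0.1857, 0.2264]
tool_rot: [[0.996, 0.087, -0.001], [0.087, -0.996, -0.0], [-0.001, 0.0, -1.0]]
ft_force: [0.2, 0.9, -1.0]
opening: 0.0001
finger_force: 0.0
```

{"api": "send_rows", "payload": {"deltas": [[[-1,0,0,-0.015,0],[-1,0,0,-0.025,0],[-1,0,0,-0.025,0]]]}}

```text
time: 5.1
tool_pos: [0.6278, 0.1857, 0.2218]
tool_rot: [[0.996, 0.087, -0.0], [0.087, -0.996, 0.0], [-0.0, -0.0, -1.0]]
ft_force: [0.3, -0.5, 0.3]
opening: 0.0002
finger_force: 0.0
```

{"api": "send_rows", "payload": {"deltas": [[[-1,0,0,-0.015,0],[-1,0,0,-0.015,0]]]}}

```text
time: 5.3
tool_pos: [0.6277, 0.1855, 0.2188]
tool_rot: [[0.996, 0.087, -0.0], [0.087, -0.996, -0.0], [-0.0, 0.0, -1.0]]
ft_force: [-0.5, -0.5, -0.2]
opening: 0.0004
finger_force: 0.0
```

{"api": "send_rows", "payload": {"deltas": [[[-1,0,0,-0.03,0],[-1,0,0,-0.06,0],[-1,0,0,-0.06,0]]]}}

```text
time: 5.6
tool_pos: [0.6273, 0.1853, 0.206]
tool_rot: [[0.996, 0.087, -0.001], [0.087, -0.996, -0.0], [-0.001, 0.0, -1.0]]
ft_force: [0.4, -0.4, 0.3]
opening: 0.0001
finger_force: 0.0
```

{"api": "send_rows", "payload": {"deltas": [[[-1,0,0,-0.015,0],[-1,0,0,-0.03,0],[-1,0,0,-0.03,0]]]}}

```text
time: 5.9
tool_pos: [0.6277, 0.1855, 0.2008]
tool_rot: [[0.996, 0.087, -0.001], [0.087, -0.996, -0.0], [-0.001, 0.0, -1.0]]
ft_force: [0.0, -0.4, -0.3]
opening: -0.0001
finger_force: 0.0
```

{"api": "send_rows", "payload": {"deltas": [[[-1,0,0,-0.01,0],[-1,0,0,-0.02,0],[-1,0,0,-0.02,0]]]}}

```text
time: 6.2
tool_pos: [0.6277, 0.1855, 0.1969]
tool_rot: [[0.996, 0.087, -0.0], [0.087, -0.996, -0.0], [-0.0, 0.0, -1.0]]
ft_force: [-0.4, -0.6, -0.4]
opening: -0.0001
finger_force: 0.0
```

```bash
python3 - <<'E'
from h import *
S=snap('scene','s2.png');p=[.6327,.0783,.0879];a=cv2.imread('pics/s2.png')
x0,y0,k=280,205,8
o=cv2.resize(a[y0:y0+70,x0:x0+80],None,fx=k,fy=k,interpolation=cv2.INTER_CUBIC)
o=cv2.convertScaleAbs(o,alpha=1.8,beta=0)
t=env.observe()['tool_pos'];print(t)
def m(q,c):
  u=(np.array(proj(S,q))-[x0,y0]+.5)*k;cv2.circle(o,tuple(int(i) for i in u),3,c,-1)
m(t-[0,0,.019],(0,255,0));m(t,(0,255,0));m(t+[0,0,.015],(255,0,0))
cv2.imwrite('pics/c6.png',o)
E
```

```text
[0.62776443 0.1855184  0.19707084]
```

View pics/c6.png

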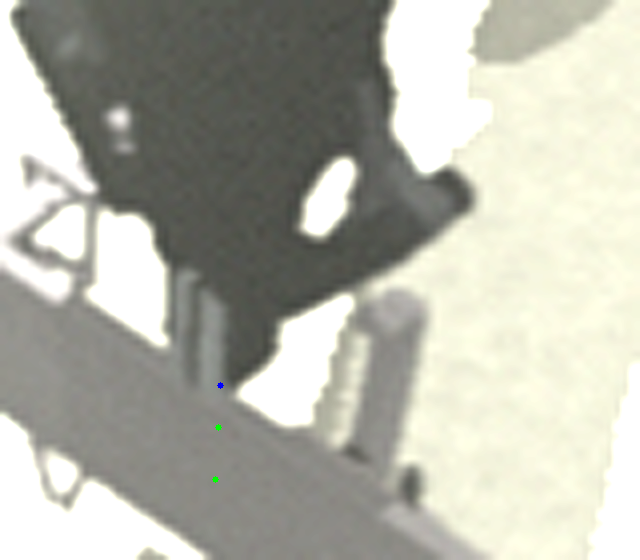

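The fingertips end right at the bar's top edge at crop (220,390), with still no contact. I keep feeling downward.

{"api": "send_rows", "payload": {"deltas": [[[-1,0,0,-0.01,0],[-1,0,0,-0.02,0],[-1,0,0,-0.02,0]]]}}

```text
time: 6.55
tool_pos: [0.6277, 0.1855, 0.1928]
tool_rot: [[0.996, 0.087, -0.0], [0.087, -0.996, -0.0], [-0.0, 0.0, -1.0]]
ft_force: [-0.4, -0.3, 0.6]
opening: 0.0002
finger_force: 0.0
```

{"api": "send_rows", "payload": {"deltas": [[[-1,0,0,-0.01,0],[-1,0,0,-0.01,0]]]}}

```text
time: 6.75
tool_pos: [0.6277, 0.1855, 0.191]
tool_rot: [[0.996, 0.087, -0.0], [0.087, -0.996, -0.0], [-0.0, -0.0, -1.0]]
ft_force: [0.5, 0.1, -0.3]
opening: 0.0002
finger_force: 0.0
```

{"api": "send_rows", "payload": {"deltas": [[[-1,0,0,-0.01,0],[-1,0,0,-0.01,0]]]}}

```text
time: 6.95
tool_pos: [0.6277, 0.1855, 0.1889]
tool_rot: [[0.996, 0.087, -0.0], [0.087, -0.996, -0.0], [-0.0, -0.0, -1.0]]
ft_force: [0.1, -0.1, 0.1]
opening: -0.0004
finger_force: 0.0
```

{"api": "send_rows", "payload": {"deltas": [[[-1,0,0,-0.01,0],[-1,0,0,-0.01,0]]]}}

```text
time: 7.15
tool_pos: [0.6279, 0.1856, 0.1871]
tool_rot: [[0.996, 0.087, 0.0], [0.087, -0.996, 0.0], [0.0, -0.0, -1.0]]
ft_force: [-0.2, 0.2, -0.2]
opening: 0.0002
finger_force: 0.0
```

{"api": "send_rows", "payload": {"deltas": [[[-1,0,0,-0.01,0],[-1,0,0,-0.01,0]]]}}

```text
time: 7.35
tool_pos: [0.628, 0.1856, 0.1869]
tool_rot: [[0.996, 0.087, 0.001], [0.087, -0.996, -0.0], [0.001, 0.0, -1.0]]
ft_force: [-6.6, -3.8, 19.9]
opening: -0.0002
finger_force: 10.1
```

{"api": "send_rows", "payload": {"deltas": [[[-1,0,0,-0.01,0],[-1,0,0,-0.01,0]]]}}

```text
time: 7.55
tool_pos: [0.6282, 0.1857, 0.1867]
tool_rot: [[0.996, 0.086, 0.002], [0.086, -0.996, -0.0], [0.002, 0.001, -1.0]]
ft_force: [-16.2, -6.9, 41.2]
opening: -0.0001
finger_force: 20.5
```

{"api": "send_rows", "payload": {"deltas": [[[-1,0,0,-0.01,0],[-1,0,0,-0.01,0]]]}}

```text
time: 7.75
tool_pos: [0.6283, 0.1858, 0.1865]
tool_rot: [[0.996, 0.086, 0.004], [0.086, -0.996, -0.001], [0.003, 0.001, -1.0]]
ft_force: [-24.7, -11.0, 61.7]
opening: 0.0002
finger_force: 31.0
```

```bash
python3 - <<'E'
from h import *
np.set_printoptions(precision=4,suppress=True)
S=snap('scene','s3.png');p=[.6327,.0783,.0879]
t=env.observe()['tool_pos'];print(t)
ims=[]
for f in('s1.png','s2.png','s3.png'):
  a=cv2.imread('pics/'+f);ims.append(cv2.resize(a[215:265,285:335],(260,260),interpolation=2))
cv2.imwrite('pics/c7.png',cv2.convertScaleAbs(np.hstack(ims),alpha=2))
# s1 tip pixel (290+180/8, 215+305/8)
for z in(.22,.25,.255):print(z,onplane(S,290+22.5-.5,215+38-.5,z))
E
```

```text
[0.6283 0.1858 0.1865]
0.22 [0.6257 0.1971 0.22  ]
0.25 [0.6475 0.2176 0.25  ]
0.255 [0.6512 0.221  0.255 ]
```

View pics/c7.png

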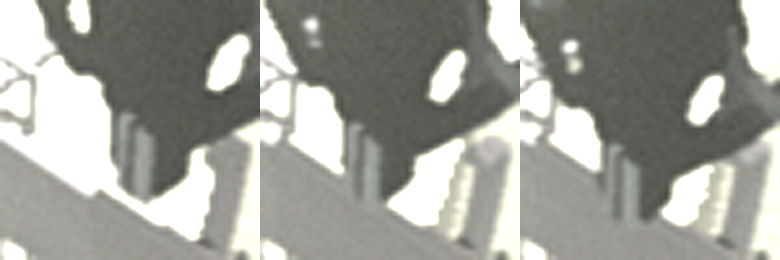

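Contact came at reported z 0.187 on the 0.205 bar top, so the fingertips really stand at reported z + 0.018. The reported z reads 37 mm low, and the pictures agree. I go behind hook_b's arm with the tip at about z 0.215.

{"api": "send_rows", "payload": {"deltas": [[[-1,0,0,0.1,0],[-1,0,0,0.2,0],[-1,0.09,0,0.2,0],[-1,0.09,0.17,0.2,0],[-1,0.09,0.17,0.08,0],[-1,0.09,0.17,0.08,0],[-1,0.09,0.17,0.08,0]]]}}

```text
time: 8.5
tool_pos: [0.6457, 0.2188, 0.197]
tool_rot: [[0.996, 0.086, -0.001], [0.086, -0.996, -0.001], [-0.001, 0.001, -1.0]]
ft_force: [1.1, 1.4, -0.0]
opening: 0.0
finger_force: 0.0
```

{"api": "send_rows", "payload": {"deltas": [[[-1,-0.025,0,0,0],[-1,-0.05,0,0,0],[-1,-0.05,0,0,0]]]}}

```text
time: 8.8
tool_pos: [0.6354, 0.2194, 0.1981]
tool_rot: [[0.996, 0.087, 0.001], [0.087, -0.996, 0.0], [0.001, -0.0, -1.0]]
ft_force: [0.5, 0.8, -0.1]
opening: 0.0001
finger_force: 0.0
```

{"api": "send_rows", "payload": {"deltas": [[[-1,-0.02,0,0,0],[-1,-0.04,0,0,0],[-1,-0.05,0,0,0]]]}}

```text
time: 9.1
tool_pos: [0.6254, 0.2196, 0.1973]
tool_rot: [[0.996, 0.087, 0.0], [0.087, -0.996, 0.0], [0.0, -0.0, -1.0]]
ft_force: [-0.1, -0.4, 0.2]
opening: 0.0001
finger_force: 0.0
```

{"api": "send_rows", "payload": {"deltas": [[[-1,-0.02,0,0,0],[-1,-0.04,0,0,0],[-1,-0.05,0,0,0]]]}}

```text
time: 9.4
tool_pos: [0.6158, 0.2194, 0.1973]
tool_rot: [[0.996, 0.087, 0.001], [0.087, -0.996, -0.0], [0.001, 0.0, -1.0]]
ft_force: [2.8, -0.9, -1.4]
opening: -0.0003
finger_force: 1.6
```

{"api": "send_rows", "payload": {"deltas": [[[-1,-0.02,0,0,0],[-1,-0.04,0,0,0],[-1,-0.05,0,0,0]]]}}

```text
time: 9.7
tool_pos: [0.6055, 0.2194, 0.1971]
tool_rot: [[0.996, 0.087, 0.0], [0.087, -0.996, -0.0], [0.0, 0.0, -1.0]]
ft_force: [3.9, -0.8, -2.3]
opening: 0.0003
finger_force: 1.9
```

{"api": "send_rows", "payload": {"deltas": [[[-1,-0.04,0,0,0],[-1,-0.08,-0.005,0,0],[-1,-0.12,-0.01,0,0],[-1,-0.15,-0.015,0,0],[-1,-0.17,-0.015,0,0],[-1,-0.17,-0.015,0,0]]]}}

```text
time: 10.3
tool_pos: [0.5725, 0.2166, 0.1973]
tool_rot: [[0.996, 0.087, 0.002], [0.087, -0.996, 0.001], [0.002, -0.001, -1.0]]
ft_force: [1.3, 0.2, 2.5]
opening: 0.0
finger_force: 1.4
```

{"api": "send_rows", "payload": {"deltas": [[[-1,0.01,0,0.05,0],[-1,0,0,0.1,0],[-1,-0.05,0,0.1,0],[-1,-0.1,-0.01,0.1,0],[-1,-0.1,-0.01,0.05,0],[-1,-0.1,-0.01,0.05,0]]]}}

```text
time: 10.9
tool_pos: [0.5508, 0.214, 0.2058]
tool_rot: [[0.996, 0.087, -0.002], [0.087, -0.996, -0.001], [-0.002, 0.001, -1.0]]
ft_force: [0.2, 0.2, -0.1]
opening: -0.0001
finger_force: 0.0
```

{"api": "send_rows", "payload": {"deltas": [[[-1,0,0,-0.02,0],[-1,0,0,-0.04,0],[-1,0,0,-0.06,0],[-1,0,0,-0.08,0],[-1,0,0,-0.1,0],[-1,0,0,-0.11,0]]]}}

```text
time: 11.5
tool_pos: [0.5515, 0.2147, 0.1847]
tool_rot: [[0.996, 0.087, -0.001], [0.087, -0.996, -0.0], [-0.001, -0.0, -1.0]]
ft_force: [-1.8, 0.8, 2.9]
opening: 0.0
finger_force: 1.6
```

{"api": "send_rows", "payload": {"deltas": [[[-1,0,0,-0.005,0],[-1,0,0,-0.01,0]]]}}

```text
time: 11.7
tool_pos: [0.552, 0.2146, 0.1832]
tool_rot: [[0.996, 0.087, 0.0], [0.087, -0.996, 0.0], [0.0, -0.0, -1.0]]
ft_force: [-2.1, -0.2, 3.8]
opening: -0.0003
finger_force: 1.6
```

{"api": "send_rows", "payload": {"deltas": [[[-1,0,0,-0.005,0],[-1,0,0,-0.01,0]]]}}

```text
time: 11.9
tool_pos: [0.5519, 0.2146, 0.1812]
tool_rot: [[0.996, 0.087, 0.0], [0.087, -0.996, 0.0], [0.0, -0.0, -1.0]]
ft_force: [-2.2, 0.8, 3.9]
opening: -0.0003
finger_force: 1.6
```

{"api": "send_rows", "payload": {"deltas": [[[-1,0,0,-0.003,0],[-1,0,0,-0.006,0]]]}}

```text
time: 12.1
tool_pos: [0.5518, 0.2145, 0.18]
tool_rot: [[0.996, 0.087, 0.0], [0.087, -0.996, 0.0], [0.0, -0.0, -1.0]]
ft_force: [-2.1, 0.1, 4.1]
opening: -0.0
finger_force: 1.6
```

{"api": "send_rows", "payload": {"deltas": [[[-1,0,0,-0.003,0],[-1,0,0,-0.006,0]]]}}

```text
time: 12.3
tool_pos: [0.5518, 0.2146, 0.1788]
tool_rot: [[0.996, 0.087, 0.0], [0.087, -0.996, 0.0], [0.0, -0.0, -1.0]]
ft_force: [-1.9, -0.8, 4.1]
opening: -0.0003
finger_force: 1.6
```

{"api": "send_rows", "payload": {"deltas": [[[-1,0,0,-0.003,0],[-1,0,0,-0.006,0]]]}}

```text
time: 12.5
tool_pos: [0.5518, 0.2145, 0.1776]
tool_rot: [[0.996, 0.087, 0.0], [0.087, -0.996, 0.0], [0.0, -0.0, -1.0]]
ft_force: [-2.0, -1.1, 3.6]
opening: -0.0001
finger_force: 1.7
```

{"api": "send_rows", "payload": {"deltas": [[[-1,0,0,-0.003,0],[-1,0,0,-0.006,0]]]}}

```text
time: 12.7
tool_pos: [0.5518, 0.2145, 0.1763]
tool_rot: [[0.996, 0.087, -0.0], [0.087, -0.996, 0.0], [-0.0, -0.0, -1.0]]
ft_force: [-2.9, -0.5, 4.5]
opening: -0.0001
finger_force: 1.9
```

{"api": "send_rows", "payload": {"deltas": [[[-1,0,0,-0.003,0],[-1,0,0,-0.006,0]]]}}

```text
time: 12.9
tool_pos: [0.5518, 0.2145, 0.1752]
tool_rot: [[0.996, 0.087, -0.0], [0.087, -0.996, -0.0], [-0.0, 0.0, -1.0]]
ft_force: [-4.0, -0.6, 6.5]
opening: -0.0001
finger_force: 3.0
```

{"api": "send_rows", "payload": {"deltas": [[[-1,0,0,-0.003,0],[-1,0,0,-0.003,0]]]}}

```text
time: 13.1
tool_pos: [0.5516, 0.2146, 0.1746]
tool_rot: [[0.996, 0.087, -0.0], [0.087, -0.996, -0.0], [-0.0, 0.0, -1.0]]
ft_force: [-3.0, -0.8, 6.6]
opening: 0.0001
finger_force: 2.7
```

{"api": "send_rows", "payload": {"deltas": [[[-1,0,0,-0.003,0],[-1,0,0,-0.003,0]]]}}

```text
time: 13.3
tool_pos: [0.5515, 0.2146, 0.1741]
tool_rot: [[0.996, 0.087, -0.0], [0.087, -0.996, -0.0], [-0.0, 0.0, -1.0]]
ft_force: [-4.5, -1.4, 7.7]
opening: -0.0001
finger_force: 3.6
```

{"api": "send_rows", "payload": {"deltas": [[[-1,0,0,-0.003,0],[-1,0,0,-0.003,0],[-1,0,0,-0.003,0],[-1,0,0,-0.003,0]]]}}

```text
time: 13.7
tool_pos: [0.5514, 0.2145, 0.1736]
tool_rot: [[0.996, 0.087, -0.0], [0.087, -0.996, -0.0], [-0.001, 0.0, -1.0]]
ft_force: [-6.6, -1.4, 9.7]
opening: -0.0002
finger_force: 4.6
```

Hook_b is on its screw: the force rose to 9.7 N at about 1.49 rad. Now I lift off and go to the spanner.

{"api": "send_rows", "payload": {"deltas": [[[-1,0,0,0.1,0],[-1,0,0,0.4,0],[0.5,0,0,0.4,0],[1,0.1,-0.9,0.4,0],[1,0.1,-0.9,0.4,0],[1,0.1,-0.9,0.4,0],[1,0.1,-0.9,0.4,0],[1,0.1,-0.9,0.4,0],[1,0.1,-0.9,0.4,0]]]}}

```text
time: 14.6
tool_pos: [0.572, 0.034, 0.2532]
tool_rot: [[0.996, 0.085, 0.0], [0.085, -0.996, 0.0], [0.0, -0.0, -1.0]]
ft_force: [-0.6, 0.9, -0.1]
opening: 0.0854
finger_force: 0.0
```

```bash
python3 - <<'E'
from h import *
np.set_printoptions(precision=4,suppress=True)
d=env.observe();t=d['tool_pos'];print(t)
p=[.6327,.0783,.0879];q=W(p,(-.052,-.14,0));print((q[:2]-t[:2])/.2)
a=cv2.imread('pics/scene0.png');S=snap('scene')
# dark blob of spanner in scene0 around hook_a: darkness mask
q=W(p,(-.052,-.14,.160));u,v=proj(S,q);print('pred head centre',u,v, 'hinge',proj(S,W(p,(-.012,-.14,.175))))
g=a[...,:].max(2);y0,x0=int(v)-25,int(u)-25
m=(g[y0:y0+50,x0:x0+50]<55).astype(np.uint8)
n,l,st,c=cv2.connectedComponentsWithStats(m)
for i in range(1,n):
  if st[i,4]>8:print(st[i],c[i]+[x0,y0])
for r in range(8,36):print(' '.join('%3d'%x for x in g[y0+r,x0+8:x0+42]))
E
```

```text
[0.572  0.034  0.2532]
[ 0.106  -0.4987]
pred head centre 247.00725697740364 207.28889926841816 hinge (np.float64(234.4090657802596), np.float64(209.88980591437942))
223 223 222 222 224 224 224 224 223 224 224 222 221 221 222 222 223 225 224 224 224 224 224 224 224 226 228 225 224 225 226 227 226 226
223 222 222 224 225 225 224 224 224 224 223 223 224 223 223 224 223 224 224 224 225 225 225 226 226 226 227 227 225 226 227 228 227 227
222 223 225 226 225 223 225 225 227 227 226 226 227 226 224 222 223 224 225 225 226 226 225 223 224 227 229 228 227 227 227 227 229 227
223 225 226 226 227 226 225 225 226 227 228 229 226 222 220 222 223 224 226 226 227 226 206 177 183 205 227 229 227 226 226 227 227 227
225 225 225 226 227 228 227 224 224 223 225 226 200 141 133 180 221 228 229 226 224 208 167 156 165 179 206 225 226 226 225 224 226 227
224 223 222 221 224 227 226 225 223 224 225 215 160  93  88 103 148 201 227 227 226 204 142 126 146 146 159 209 228 227 225 224 225 227
226 225 222 221 224 223 224 222 221 224 227 219 161  79  77  86  95 118 156 201 228 206 135  89  93  93 137 205 228 22
[... 2173 characters left out ...]
 222 223 222 223 223
 85  82  82  83  85  84  84  83  81  82  84  97 127 157 166 166 146  99  71  62  64  63  64 108 183 226 224 223 222 222 222 221 220 222
 81  82  83  85  83  84  83  83  83  83  80  82  86 108 142 161 166 153 121  83  66  59  73 133 202 226 224 222 223 221 221 222 223 223
 83  83  84  82  82  83  83  82  83  82  84  82  83  83  94 125 155 166 166 147  99  77 114 183 225 224 220 218 220 223 225 224 225 224
 82  83  81  82  82  84  82  82  84  82  83  84  84  81  81  86 109 144 163 166 152 142 182 224 229 227 223 224 223 225 223 223 223 223
 80  82  82  82  84  82  82  83  82  83  82  83  83  82  82  82  85  93 122 155 164 166 179 204 224 225 226 226 224 223 224 222 224 223
```

```bash
python3 - <<'E'
from h import *
S=snap('scene');p=[.6327,.0783,.0879]
for x in(-.056,-.048):
  for y in(-.157,-.123):
    print(x,y,proj(S,W(p,(x,y,.191))),proj(S,W(p,(x,y,.141))))
print('nose top out edge',proj(S,W(p,(-.08,-.14,.187))),proj(S,W(p,(-.076,-.14,.187))))
E
```

```text
-0.056 -0.157 (np.float64(242.87326145604035), np.float64(193.9386655745916)) (np.float64(244.2013085677687), np.float64(209.51694757361457))
-0.056 -0.123 (np.float64(252.08811092319505), np.float64(199.63942129919852)) (np.float64(253.15052019948087), np.float64(215.33394882339985))
-0.048 -0.157 (np.float64(240.4595403762095), np.float64(195.33055647260144)) (np.float64(241.86897147516294), np.float64(210.9345556335813))
-0.048 -0.123 (np.float64(249.66960809872432), np.float64(201.08544897766143)) (np.float64(250.8139414915956), np.float64(216.8049769234558))
nose top out edge (np.float64(254.63223957165536), np.float64(193.8642574193312)) (np.float64(253.46265927518937), np.float64(194.5538224156449))
```

{"api": "send_rows", "payload": {"deltas": [[[1,0.095,-0.5,0,0],[1,0.095,-0.5,0,0],[1,0.095,-0.5,0,0],[1,0.095,-0.5,0,0],[1,0.095,-0.5,-0.2,0],[1,0.095,-0.5,-0.4,0],[1,0.095,-0.5,-0.56,0],[1,0.095,-0.5,-0.56,0],[1,0.095,-0.5,-0.56,0]]]}}

```text
time: 15.6
tool_pos: [0.5911, -0.0636, 0.1422]
tool_rot: [[0.996, 0.089, -0.0], [0.089, -0.996, 0.001], [-0.0, -0.001, -1.0]]
ft_force: [-0.1, -0.0, 1.1]
opening: 0.0854
finger_force: 0.0
```

{"api": "send_rows", "payload": {"deltas": [[[0.3,0,0,0,0],[0.1,0,0,0,0],[0,0,0,0,0],[0,0,0,0,0]]], "grip_force": 20}}

```text
time: 16.0
tool_pos: [0.5911, -0.0655, 0.1422]
tool_rot: [[0.996, 0.087, 0.001], [0.087, -0.996, -0.0], [0.001, 0.0, -1.0]]
ft_force: [-0.7, -0.8, -0.2]
opening: 0.0426
finger_force: 0.0
```

Next I close slowly to feel which finger touches first.

{"api": "send_rows", "payload": {"deltas": [[[-0.08,0,0,0,0],[-0.12,0,0,0,0],[-0.12,0,0,0,0]]]}}

```text
time: 16.3
tool_pos: [0.5908, -0.0655, 0.1414]
tool_rot: [[0.996, 0.087, -0.0], [0.087, -0.996, 0.0], [-0.0, -0.0, -1.0]]
ft_force: [0.2, 1.2, -0.6]
opening: 0.0375
finger_force: 0.0
```

{"api": "send_rows", "payload": {"deltas": [[[-0.16,0,0,0,0],[-0.18,0,0,0,0],[-0.18,0,0,0,0]]]}}

```text
time: 16.6
tool_pos: [0.5908, -0.0654, 0.1414]
tool_rot: [[0.996, 0.087, -0.0], [0.087, -0.996, 0.0], [-0.0, -0.0, -1.0]]
ft_force: [-0.3, -0.2, 0.2]
opening: 0.0348
finger_force: 0.0
```

{"api": "send_rows", "payload": {"deltas": [[[-0.22,0,0,0,0],[-0.3,0,0,0,0],[-0.4,0,0,0,0],[-0.5,0,0,0,0],[-0.5,0,0,0,0]]], "grip_force": 30}}

```text
time: 17.1
tool_pos: [0.5908, -0.0655, 0.1414]
tool_rot: [[0.996, 0.087, 0.0], [0.087, -0.996, 0.0], [0.0, -0.0, -1.0]]
ft_force: [-0.4, 0.5, 1.5]
opening: 0.0335
finger_force: 30.7
```

{"api": "send_rows", "payload": {"deltas": [[[-0.6,0,0,0.02,0],[-0.6,0,0,0.04,0],[-0.6,0,0,0.06,0],[-0.6,0,0,0.06,0]]], "grip_force": 40}}

```text
time: 17.5
tool_pos: [0.5912, -0.0654, 0.1541]
tool_rot: [[0.996, 0.087, 0.001], [0.087, -0.996, -0.0], [0.001, 0.0, -1.0]]
ft_force: [-0.4, 0.3, -2.4]
opening: 0.0329
finger_force: 40.2
```

{"api": "send_rows", "payload": {"deltas": [[[-0.6,-0.04,-0.003,0,0],[-0.6,-0.08,-0.007,0,0],[-0.6,-0.11,-0.01,0,0],[-0.6,-0.11,-0.01,0,0]]]}}

```text
time: 17.9
tool_pos: [0.5678, -0.0678, 0.1534]
tool_rot: [[0.996, 0.086, -0.0], [0.086, -0.996, -0.0], [-0.0, 0.0, -1.0]]
ft_force: [-0.2, 0.5, -1.9]
opening: 0.033
finger_force: 40.2
```

{"api": "send_rows", "payload": {"deltas": [[[-0.6,-0.06,-0.005,0,0],[-0.6,-0.12,-0.01,0,0],[-0.6,-0.18,-0.016,0,0],[-0.6,-0.25,-0.022,0,0],[-0.6,-0.25,-0.022,0,0],[-0.6,-0.25,-0.022,0.25,0],[-0.6,-0.25,-0.022,0.25,0]]]}}

```text
time: 18.6
tool_pos: [0.5214, -0.0718, 0.2085]
tool_rot: [[0.996, 0.087, 0.007], [0.087, -0.996, -0.001], [0.007, 0.001, -1.0]]
ft_force: [1.4, 0.6, -1.4]
opening: 0.0331
finger_force: 41.5
```

```bash
python3 - <<'E'
from h import *
s=snap('scene','s4.png');print(env.observe()['tool_pos'])
p=[.6327,.0783,.0879]
# hook_b arm upper face: predicted tip pixels for angles
for a in(1.42,1.48,1.54,1.6):
  r=W(p,(-.012-.068*np.sin(a)+.012*np.cos(a),.14,.175+.068*np.cos(a)+.012*np.sin(a)));print(a,proj(s,r))
u,v=[int(i) for i in proj(s,r)]
g=s['color'].max(2)[v-12:v+10,u-14:u+12];print(u-14,v-12)
for r in g:print(' '.join('%3d'%x for x in r))
E
```

```text
[ 0.52048718 -0.07193251  0.20617852]
1.42 (np.float64(344.2465563796301), np.float64(245.29100538768873))
1.48 (np.float64(344.41522137296914), np.float64(246.35565870018934))
1.54 (np.float64(344.5111573848101), np.float64(247.49192261451606))
1.6 (np.float64(344.5348590741219), np.float64(248.6953381142572))
330 236
233 233 231 232 231 231 231 231 233 234 235 234 233 231 230 231 230 230 231 233 234 232 231 231 231 232
233 232 230 231 232 232 233 233 235 234 232 232 231 230 230 229 230 230 230 232 234 233 233 233 234 232
233 234 234 234 232 232 230 232 235 234 232 231 231 230 229 231 231 231 231 232 232 232 232 232 232 232
233 233 232 231 229 227 228 232 234 234 232 231 231 229 228 229 231 231 232 232 233 233 234 233 231 232
233 233 232 231 230 229 229 231 233 233 231 230 230 229 230 231 231 230 231 230 231 231 232 234 231 232
232 233 232 232 231 233 234 233 235 234 232 231 229 228 231 233 232 232 233 232 231 231 231 232 233 234
232 232 232 233 233 234 234 232 232 233 232 231 231 231 232 233 234 234 234 234 234 233 231 232 235 235
235 233 233 234 234 233 231 230 230 230 231 232 233
[... 808 characters left out ...]
 228 215 190 182 179 176 151 109 102 143 204 232 229 229 231 234 235 232 231
233 230 231 234 235 233 229 220 193 180 178 178 176 168 141 116 167 224 234 232 228 230 232 233 233 232
229 229 231 233 234 231 211 184 178 177 179 176 168 141 119 165 223 235 233 232 231 232 233 234 233 231
231 230 229 231 229 205 171 175 178 177 177 168 141 114 161 224 235 235 234 233 232 233 233 233 234 231
230 230 229 228 216 185 176 176 177 174 168 140 121 159 211 233 235 235 234 234 234 234 234 231 230 230
232 232 223 201 185 178 176 176 177 166 137 128 190 230 232 231 233 233 232 232 233 234 233 231 230 232
232 224 195 174 175 178 177 177 165 136 128 193 234 235 234 232 230 229 230 230 231 232 232 229 228 230
```

The nose of the lowered hook shows at about (344,247), which means about 1.48 rad. I carry the spanner along the rail by exactly 0.28 m.

{"api": "send_rows", "payload": {"deltas": [[[-0.6,-0.015,0.17,0,0],[-0.6,-0.03,0.35,0,0],[-0.6,-0.045,0.52,0,0],[-0.6,-0.062,0.697,0,0],[-0.6,-0.062,0.697,0,0]]]}}

```text
time: 19.15
tool_pos: [0.5055, 0.0724, 0.203]
tool_rot: [[0.996, 0.093, -0.0], [0.093, -0.996, 0.002], [0.0, -0.002, -1.0]]
ft_force: [-0.0, -0.5, -1.1]
opening: 0.033
finger_force: 41.6
```

{"api": "send_rows", "payload": {"deltas": [[[-0.6,-0.015,0.17,0,0],[-0.6,-0.03,0.35,0,0],[-0.6,-0.045,0.52,0,0],[-0.6,-0.061,0.697,0,0],[-0.6,-0.061,0.697,-0.1,0],[-0.6,-0.061,0.697,-0.2,0],[-0.6,-0.061,0.697,-0.22,0],[-0.6,-0.061,0.697,-0.22,0]]]}}

```text
time: 19.95
tool_pos: [0.4939, 0.2065, 0.1587]
tool_rot: [[0.996, 0.087, -0.002], [0.087, -0.996, -0.0], [-0.002, 0.0, -1.0]]
ft_force: [0.2, 0.2, -1.8]
opening: 0.0333
finger_force: 41.5
```

{"api": "send_rows", "payload": {"deltas": [[[-0.6,0.06,0.005,0,0],[-0.6,0.12,0.011,0,0],[-0.6,0.18,0.018,0,0],[-0.6,0.18,0.018,0,0]]]}}

```text
time: 20.35
tool_pos: [0.5324, 0.2105, 0.1596]
tool_rot: [[0.996, 0.085, 0.001], [0.085, -0.996, 0.001], [0.001, -0.001, -1.0]]
ft_force: [0.5, 0.5, -2.6]
opening: 0.0331
finger_force: 41.6
```

{"api": "send_rows", "payload": {"deltas": [[[-0.6,0.01,0.001,0,0],[-0.6,0.02,0.002,0,0],[-0.6,0.03,0.003,0,0],[-0.6,0.03,0.003,0,0]]]}}

```text
time: 20.75
tool_pos: [0.5364, 0.2111, 0.1595]
tool_rot: [[0.996, 0.087, 0.0], [0.087, -0.996, 0.0], [0.0, -0.0, -1.0]]
ft_force: [-0.6, 0.5, -2.3]
opening: 0.033
finger_force: 41.6
```

```bash
python3 - <<'E'
from h import *
print(env.observe()['tool_pos'],env.observe()['ft_force'])
s=snap('scene','s5.png')['color'][205:275,310:390]
o=cv2.resize(s,(800,700),interpolation=2)[:600]
cv2.imwrite('pics/c8.png',cv2.convertScaleAbs(o[...,::-1],alpha=1.6))
E
```

```text
[0.53636913 0.2111492  0.15945141] [-0.64033139  0.46391323 -2.26358715]
```

View pics/c8.png

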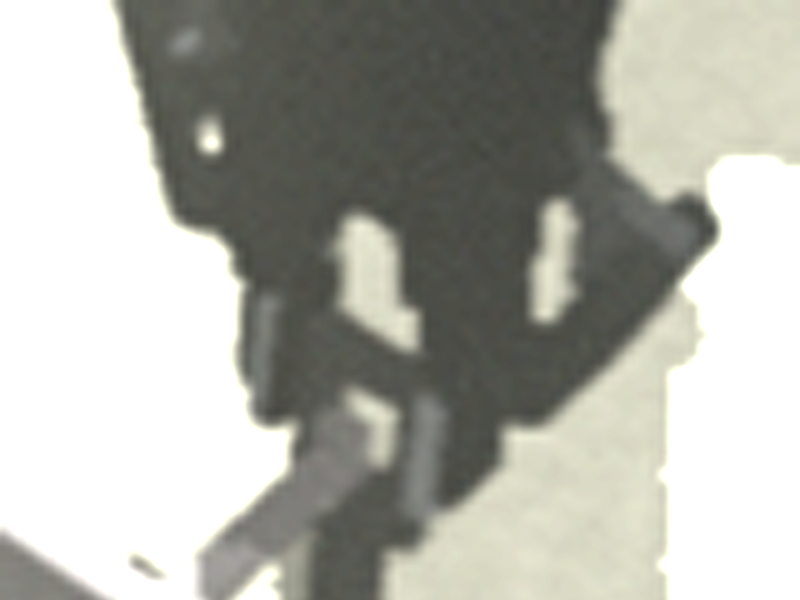

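The arm enters the eye at crop (345,430), with light showing above and to the right of it, so the entry is aligned. I continue in slowly.

{"api": "send_rows", "payload": {"deltas": [[[-0.6,0.01,0.001,0,0],[-0.6,0.02,0.002,0,0],[-0.6,0.03,0.003,0,0],[-0.6,0.03,0.003,0,0]]]}}

```text
time: 21.2
tool_pos: [0.5425, 0.2118, 0.1594]
tool_rot: [[0.996, 0.087, 0.0], [0.087, -0.996, 0.0], [0.0, -0.0, -1.0]]
ft_force: [-0.3, -0.0, -3.1]
opening: 0.0333
finger_force: 41.6
```

{"api": "send_rows", "payload": {"deltas": [[[-0.6,0.01,0.001,0,0],[-0.6,0.02,0.002,0,0],[-0.6,0.03,0.003,0,0],[-0.6,0.03,0.003,0,0]]]}}

```text
time: 21.6
tool_pos: [0.5485, 0.2123, 0.1593]
tool_rot: [[0.996, 0.087, 0.0], [0.087, -0.996, 0.0], [0.0, -0.0, -1.0]]
ft_force: [-0.0, -0.7, -3.1]
opening: 0.0335
finger_force: 41.6
```

{"api": "send_rows", "payload": {"deltas": [[[-0.6,0.01,0.001,0,0],[-0.6,0.02,0.002,0,0],[-0.6,0.04,0.003,0,0],[-0.6,0.04,0.003,0,0]]]}}

```text
time: 22.0
tool_pos: [0.5568, 0.2129, 0.1594]
tool_rot: [[0.996, 0.086, 0.0], [0.086, -0.996, 0.0], [0.0, -0.0, -1.0]]
ft_force: [0.7, 0.3, -1.8]
opening: 0.0331
finger_force: 41.6
```

{"api": "send_rows", "payload": {"deltas": [[[-0.6,0.015,0.001,0,0],[-0.6,0.03,0.002,0,0],[-0.6,0.045,0.004,0,0],[-0.6,0.045,0.004,0,0]]]}}

```text
time: 22.4
tool_pos: [0.5656, 0.2138, 0.1594]
tool_rot: [[0.996, 0.087, 0.0], [0.087, -0.996, 0.0], [0.0, -0.0, -1.0]]
ft_force: [-0.8, 0.1, -2.3]
opening: 0.0333
finger_force: 41.6
```

{"api": "send_rows", "payload": {"deltas": [[[-0.6,0,0,-0.02,0],[-0.6,0,0,-0.04,0],[-0.6,0,0,-0.05,0],[-0.6,0,0,-0.05,0]]]}}

```text
time: 22.8
tool_pos: [0.5649, 0.2136, 0.1489]
tool_rot: [[0.996, 0.087, -0.001], [0.087, -0.996, -0.0], [-0.001, 0.0, -1.0]]
ft_force: [0.3, 0.1, -3.3]
opening: 0.0332
finger_force: 41.6
```

{"api": "send_rows", "payload": {"deltas": [[[-0.6,0,0,-0.005,0],[-0.6,0,0,-0.01,0],[-0.6,0,0,-0.01,0]]]}}

```text
time: 23.1
tool_pos: [0.5652, 0.2137, 0.1474]
tool_rot: [[0.996, 0.087, 0.0], [0.087, -0.996, 0.0], [0.0, -0.0, -1.0]]
ft_force: [0.2, -0.2, -2.5]
opening: 0.0327
finger_force: 41.6
```

{"api": "send_rows", "payload": {"deltas": [[[-0.6,0,0,-0.006,0],[-0.6,0,0,-0.006,0]]]}}

```text
time: 23.3
tool_pos: [0.5652, 0.2137, 0.1461]
tool_rot: [[0.996, 0.087, -0.0], [0.087, -0.996, 0.0], [-0.0, -0.0, -1.0]]
ft_force: [0.8, -0.2, -2.3]
opening: 0.0332
finger_force: 41.6
```

{"api": "send_rows", "payload": {"deltas": [[[-0.6,0,0,-0.005,0],[-0.6,0,0,-0.005,0]]]}}

```text
time: 23.5
tool_pos: [0.5653, 0.2138, 0.1455]
tool_rot: [[0.996, 0.087, 0.0], [0.087, -0.996, 0.0], [0.0, -0.0, -1.0]]
ft_force: [-1.1, -0.6, 3.0]
opening: 0.0334
finger_force: 42.3
```

The eye rests on the arm, so I let go.

{"api": "send_rows", "payload": {"deltas": [[[-0.1,0,0,0,0],[0,0,0,0,0],[0.2,0,0,0,0],[0.6,0,0,0,0],[1,0,0,0,0],[1,0,0,0,0],[1,0,0,0,0]]], "grip_force": 20}}

```text
time: 24.2
tool_pos: [0.5652, 0.2137, 0.1452]
tool_rot: [[0.996, 0.087, 0.0], [0.087, -0.996, 0.0], [0.0, -0.0, -1.0]]
ft_force: [-0.2, -0.7, 0.7]
opening: 0.0856
finger_force: 0.0
```

{"api": "send_rows", "payload": {"deltas": [[[1,0,0,0.1,0],[1,0,0,0.2,0],[1,0,0,0.4,0],[1,0,0,0.5,0],[1,0,0,0.5,0],[1,0,0,0.5,0]]]}}

```text
time: 24.8
tool_pos: [0.5652, 0.2137, 0.2452]
tool_rot: [[0.996, 0.087, 0.001], [0.087, -0.996, 0.0], [0.001, 0.0, -1.0]]
ft_force: [-0.0, -1.2, -0.3]
opening: 0.0851
finger_force: 0.0
```

```bash
python3 - <<'E'
from h import *
t=env.observe()['tool_pos'];print(t)
s=snap('scene','s6.png');p=[.6327,.0783,.0879]
for y in(.123,.157):print(y,[proj(s,W(p,(-.052,y,z))) for z in(.194,.144)])
for a in(1.42,1.48,1.54,1.6):
  r=W(p,(-.012-.068*np.sin(a)+.012*np.cos(a),.14,.175+.068*np.cos(a)+.012*np.sin(a)));print(a,proj(s,r))
g=s['color'].max(2)[236:272,322:352]
for i,r in enumerate(g):print(236+i,' '.join('%3d'%x for x in r))
E
```

```text
[0.56524495 0.21369327 0.245232  ]
0.123 [(np.float64(330.2083157751556), np.float64(248.57966637487692)), (np.float64(328.5536707124073), np.float64(265.03294322288144))]
0.157 [(np.float64(343.2818453594541), np.float64(256.6779452935179)), (np.float64(341.09286990880935), np.float64(273.1890187225212))]
1.42 (np.float64(344.2465563796301), np.float64(245.29100538768873))
1.48 (np.float64(344.41522137296914), np.float64(246.35565870018934))
1.54 (np.float64(344.5111573848101), np.float64(247.49192261451606))
1.6 (np.float64(344.5348590741219), np.float64(248.6953381142572))
236 216 212 214 214 217 217 217 216 214 213 211 212 211 209 209 213 215 217 210 171 125 139 138 138 136 138 138 141 140 140
237 219 215 211 211 213 214 217 214 213 212 210 212 214 214 214 214 217 215 183 120 120 136 138 138 138 138 137 138 142 140
238 218 214 214 211 207 208 211 213 214 215 214 215 212 212 209 213 217 216 180 109 120 135 138 139 138 137 136 139 141 140
239 217 217 216 215 211 211 212 212 213 211 214 213 209 205 206 211 216 216 180 110 117 134 135 135 139 138 138 142 139 140
240 216 217 218 214 2
[... 3246 characters left out ...]
 124 140  80  57  56  58  57  57  55  57  59  60  77 115 137 137 137 138 141 140
267  84  95 128 163 171 156 149 152 103  83 142 161  90  57  56  59  57  58  58  55  58  58  78 117 137 140 139 138 139 136
268  82  82  87 114 149 169 177 182 165 123 103 103  82  57  57  56  57  58  58  59  57  56  89 126 140 139 137 135 133 133
269  84  83  84  84  97 130 161 176 180 176 154 112  85  66  57  56  57  56  57  56  56  61  95 128 139 137 134 133 133 136
270  83  82  84  82  84  84 112 149 171 180 176 156 118  85  60  56  56  55  58  64  68  85 117 137 137 137 136 135 136 138
271  83  84  84  84  83  82  84  96 129 161 175 178 176 153 101  69  56  55  64  94 112 120 138 140 140 139 139 139 138 138
```

The spanner hangs upright on hook_b, its head spanning columns 331-345 as predicted. Now I go to the emptied hook_a and take its arm end lightly by the sides.

{"api": "send_rows", "payload": {"deltas": [[[0,0.03,-0.7,0,0],[0,0.03,-0.7,0,0],[0,0.03,-0.7,0,0],[0,0.03,-0.7,0,0],[0,0.03,-0.7,0,0]]]}}

```text
time: 25.35
tool_pos: [0.5709, 0.0727, 0.2442]
tool_rot: [[0.996, 0.085, -0.001], [0.085, -0.996, -0.0], [-0.001, -0.0, -1.0]]
ft_force: [0.5, -0.1, -0.2]
opening: 0.0425
finger_force: 0.0
```

{"api": "send_rows", "payload": {"deltas": [[[0,0.03,-0.7,0,0],[0,0.03,-0.7,0,0],[0,0.03,-0.7,0,0],[0,0.03,-0.7,0,0],[0,0.03,-0.7,-0.2,0],[0,0.03,-0.7,-0.4,0],[0,0.03,-0.7,-0.53,0],[0,0.03,-0.7,-0.53,0],[0,0.03,-0.7,-0.53,0]]]}}

```text
time: 26.25
tool_pos: [0.5774, -0.0648, 0.1395]
tool_rot: [[0.996, 0.089, -0.001], [0.089, -0.996, 0.001], [-0.001, -0.001, -1.0]]
ft_force: [0.5, -0.0, 0.0]
opening: 0.0423
finger_force: 0.0
```

{"api": "send_rows", "payload": {"deltas": [[[-0.4,0,0,0,0],[-0.55,0,0,0,0],[-0.6,0,0,0,0],[-0.6,0,0,0,0]]]}}

```text
time: 26.65
tool_pos: [0.5775, -0.0663, 0.1399]
tool_rot: [[0.996, 0.087, 0.001], [0.087, -0.996, -0.0], [0.001, 0.0, -1.0]]
ft_force: [-0.3, -0.0, 0.1]
opening: 0.0171
finger_force: 0.0
```

{"api": "send_rows", "payload": {"deltas": [[[-0.66,0,0,0,0],[-0.68,0,0,0,0],[-0.68,0,0,0,0]]]}}

```text
time: 26.95
tool_pos: [0.5772, -0.0663, 0.1392]
tool_rot: [[0.996, 0.087, 0.0], [0.087, -0.996, 0.0], [0.0, -0.0, -1.0]]
ft_force: [0.1, -0.1, 0.7]
opening: 0.0134
finger_force: 0.0
```

{"api": "send_rows", "payload": {"deltas": [[[-0.72,0,0,0,0],[-0.76,0,0,0,0],[-0.8,0,0,0,0],[-0.8,0,0,0,0]]]}}

```text
time: 27.35
tool_pos: [0.5773, -0.0668, 0.1392]
tool_rot: [[0.996, 0.086, 0.0], [0.086, -0.996, -0.0], [0.0, 0.0, -1.0]]
ft_force: [0.6, -5.2, 1.2]
opening: 0.0116
finger_force: 20.5
```

{"api": "send_rows", "payload": {"deltas": [[[-0.8,0.0015,0,0.028,0],[-0.8,0.0055,0,0.056,0],[-0.8,0.0055,0,0.056,0]]]}}

```text
time: 27.65
tool_pos: [0.5786, -0.0666, 0.1507]
tool_rot: [[0.996, 0.086, 0.0], [0.086, -0.996, -0.0], [0.0, 0.0, -1.0]]
ft_force: [1.1, -5.7, 1.0]
opening: 0.0115
finger_force: 20.7
```

{"api": "send_rows", "payload": {"deltas": [[[-0.8,0.006,0,0.026,0],[-0.8,0.0165,0.001,0.053,0],[-0.8,0.0165,0.001,0.053,0]]]}}

```text
time: 27.95
tool_pos: [0.5817, -0.0664, 0.161]
tool_rot: [[0.996, 0.086, -0.0], [0.086, -0.996, -0.0], [-0.0, 0.0, -1.0]]
ft_force: [0.6, -4.7, 1.1]
opening: 0.0117
finger_force: 20.8
```

```bash
python3 - <<'E'
from h import *
s=snap('scene','s7.png');p=[.6327,.0783,.0879]
for a in(1.57,1.37,1.17):
  f=lambda L,h:proj(s,W(p,(-.012-L*np.sin(a)+h*np.cos(a),-.14,.175+L*np.cos(a)+h*np.sin(a))))
  print(a,np.round([f(20,4),f(40,4),f(68,12)],1).tolist())
g=s['color'].max(2)[180:216,232:264]
for i,r in enumerate(g):print(180+i,' '.join('%3d'%x for x in r))
E
```

```text
1.57 [[799.4, -250.7], [772.0, -168.8], [821.2, -252.8]]
1.37 [[914.9, -513.0], [885.2, -399.7], [942.2, -519.6]]
1.17 [[539.1, -164.8], [915.5, -603.1], [300.3, 179.4]]
180 232 233 235 198  93  55  53  56  56  55  56  57  59  56  59  59  57  58  59  57  56  58  57  58  61  61  62  60  58  61  61  60
181 231 231 233 224 170 114 107 103  69  57  59  58  57  57  56  56  58  57  56  58  64  65  58  58  57  58  58  56  61  58  59  60
182 233 233 233 235 233 234 237 212 123  62  55  57  57  57  57  57  58  58  57  64 112 126  69  57  60  60  60  59  58  59  59  59
183 234 234 235 235 237 236 237 219 130  63  54  57  58  57  59  58  57  56  58  88 173 196  86  58  60  60  58  59  61  60  56  58
184 233 233 233 235 236 235 235 227 165  73  53  55  57  59  57  58  60  58  58  98 140 127  65  56  57  59  61  60  60  60  57  55
185 230 233 234 233 233 233 233 233 205 114  61  56  58  58  58  60  59  59  55  62  67  64  57  56  59  60  61  58  59  59  56  62
186 232 233 232 231 231 231 231 232 234 201 100  62  61  57  58  59  57  56  57  56  54  56  59  58  57  59  60  57  58  57  57  91
187 23
[... 3121 characters left out ...]
 231 231 233 233 232 223 210 207 206 204
211  87  87  86  87  85  87 101 134 168 175 174 157 123 139 200 232 233 231 231 231 232 232 232 233 233 232 224 208 205 206 206 204
212  86  87  86  87  85  83  84  90 117 153 173 177 165 157 199 233 233 234 232 230 230 231 234 234 234 226 209 204 205 205 205 205
213  87  85  86  87  86  84  85  83  86 101 133 166 175 175 188 215 231 233 233 232 231 232 232 231 225 210 203 200 202 203 202 205
214  86  84  87  86  86  87  85  87  85  85  89 115 149 169 176 182 198 221 233 234 233 232 224 211 207 202 202 202 204 205 204 205
215  86  84  84  86  87  85  85  85  85  83  85  86  97 129 162 174 178 189 214 232 231 224 209 204 199 198 201 204 207 207 206 209
```

The arm's image slope is steeper than before, so it follows. I continue the arc to about 1 rad of lift.

{"api": "send_rows", "payload": {"deltas": [[[-0.8,0.012,0.001,0.026,0],[-0.8,0.027,0.002,0.049,0],[-0.8,0.044,0.003,0.071,0],[-0.8,0.063,0.005,0.092,0],[-0.8,0.084,0.007,0.11,0],[-0.8,0.106,0.009,0.127,0],[-0.8,0.106,0.009,0.127,0]]]}}

```text
time: 28.7
tool_pos: [0.603, -0.0645, 0.1866]
tool_rot: [[0.996, 0.087, -0.0], [0.087, -0.996, -0.0], [-0.0, 0.0, -1.0]]
ft_force: [-1.1, -5.8, 0.3]
opening: 0.0113
finger_force: 20.4
```

```bash
python3 - <<'E'
from h import *
s=snap('scene','s8.png');p=[.6327,.0783,.0879]
for a in(1.57,1.17,.87,.57):
  f=lambda L,h:proj(s,W(p,(-.012-L*np.sin(a)+h*np.cos(a),-.14,.175+L*np.cos(a)+h*np.sin(a))))
  print(a,np.round([f(.020,.004),f(.040,.004),f(.068,.012)],1).tolist())
g=s['color'].max(2)[180:212,228:258]
for i,r in enumerate(g):print(180+i,' '.join('%3d'%x for x in r))
E
```

```text
1.57 [[240.5, 204.9], [246.5, 201.3], [254.6, 193.8]]
1.17 [[239.3, 203.1], [244.7, 197.2], [251.1, 187.3]]
0.87 [[237.9, 202.4], [242.2, 195.4], [246.6, 184.5]]
0.57 [[236.1, 202.4], [239.0, 194.9], [240.8, 183.9]]
180 232 233 232 230 211 132  67  54  56  57  57  59  57  59  57  58  63  63  58  57  58  61  59  59  60  61  59  55  69 138
181 233 232 231 232 232 209 133  67  61  59  56  57  59  60  57  58  55  59  58  60  59  59  59  59  58  58  55  61 115 195
182 231 231 232 233 234 236 203 108  81  77  59  57  58  58  61  59  59  58  59  58  60  58  60  58  58  57  64 103 185 237
183 229 230 231 233 236 236 208 112  77  60  57  57  59  58  59  59  58  59  60  59  60  59  57  56  60  80 123 194 235 237
184 233 231 231 231 232 234 215 135  77  58  57  58  57  59  58  61  61  57  59  58  59  58  62  74 115 173 219 238 235 233
185 232 233 232 229 230 233 213 131  79  60  59  58  61  62  60  58  59  60  60  57  57  62 107 151 195 235 238 237 235 234
186 234 234 234 232 231 233 213 128  79  60  57  59  67  76  74  63  58  58  58  57  59  84 172 233 235 236 236 234 232 232
187 233 233 233 
[... 2383 characters left out ...]
  89 148 216 223 209 230 231 229 230 231 232 231 232 232 233 234 235 235 233 233
207  86  86  85  86  98 123 147 152 148 134 115 180 220 165  99 171 231 231 231 231 231 231 230 232 233 233 232 232 233 232
208  87  85  86  85  85  90 108 137 158 171 175 189 183 123  74 163 232 233 233 232 232 233 234 235 234 232 232 232 233 235
209  87  88  86  84  85  86  86 101 135 166 176 177 165 117  77 159 230 233 231 231 232 233 235 236 234 233 232 231 231 232
210  84  88  87  86  88  85  86  85  91 116 149 166 172 150 105 107 156 207 229 232 231 232 232 231 231 231 231 232 233 232
211  86  84  86  85  84  86  86  86  82  87 102 132 166 174 170 155 121 139 200 232 231 230 231 230 231 230 232 231 231 225
```

Hook_a now stands at about 0.75 rad. I let go, move in front of it with the fingers closed, and push it home from there.

{"api": "send_rows", "payload": {"deltas": [[[-0.5,0,0,0,0],[-0.3,0,0,0,0],[-0.3,0,0,0.15,0],[-0.3,0,0,0.35,0],[-0.3,-0.1,-0.01,0.35,0],[-1,-0.24,-0.02,0.35,0],[-1,-0.24,-0.02,0.35,0],[-1,-0.24,-0.02,0.2,0],[-1,-0.24,-0.02,0.03,0],[-1,-0.24,-0.02,0.03,0],[-1,-0.24,-0.02,0.03,0]]]}}

```text
time: 29.85
tool_pos: [0.5552, -0.0678, 0.193]
tool_rot: [[0.996, 0.087, -0.0], [0.087, -0.996, 0.001], [-0.0, -0.001, -1.0]]
ft_force: [0.8, -1.0, 0.7]
opening: -0.0
finger_force: 0.0
```

{"api": "send_rows", "payload": {"deltas": [[[-1,0.03,0.002,0,0],[-1,0.06,0.005,0,0],[-1,0.08,0.007,0,0],[-1,0.08,0.007,0,0]]]}}

```text
time: 30.25
tool_pos: [0.5717, -0.0667, 0.1929]
tool_rot: [[0.996, 0.087, 0.001], [0.087, -0.996, 0.0], [0.001, -0.0, -1.0]]
ft_force: [0.9, -0.5, 0.5]
opening: 0.0001
finger_force: 0.0
```

{"api": "send_rows", "payload": {"deltas": [[[-1,0.025,0.002,0,0],[-1,0.05,0.004,0,0],[-1,0.075,0.006,0.01,0],[-1,0.1,0.009,0.02,0],[-1,0.1,0.009,0.02,0]]]}}

```text
time: 30.75
tool_pos: [0.5911, -0.0652, 0.1967]
tool_rot: [[0.996, 0.087, -0.0], [0.087, -0.996, -0.0], [-0.0, 0.0, -1.0]]
ft_force: [-1.9, -0.5, 0.9]
opening: 0.0
finger_force: 0.8
```

{"api": "send_rows", "payload": {"deltas": [[[-1,0.02,0.002,0.02,0],[-1,0.04,0.003,0.04,0],[-1,0.06,0.005,0.06,0],[-1,0.06,0.005,0.06,0]]]}}

```text
time: 31.15
tool_pos: [0.6037, -0.0639, 0.2091]
tool_rot: [[0.996, 0.087, 0.001], [0.087, -0.996, 0.0], [0.001, -0.0, -1.0]]
ft_force: [-1.3, -0.8, 0.5]
opening: -0.0002
finger_force: 0.1
```

{"api": "send_rows", "payload": {"deltas": [[[-1,0.02,0.002,0,0],[-1,0.04,0.003,0,0],[-1,0.04,0.003,0,0]]]}}

```text
time: 31.45
tool_pos: [0.6115, -0.0633, 0.2084]
tool_rot: [[0.996, 0.087, 0.001], [0.087, -0.996, 0.0], [0.001, -0.0, -1.0]]
ft_force: [0.4, 0.0, 0.4]
opening: -0.0
finger_force: 0.0
```

{"api": "send_rows", "payload": {"deltas": [[[-1,0.006,0,0,0],[-1,0.006,0,0,0]]]}}

```text
time: 31.65
tool_pos: [0.6121, -0.0634, 0.2083]
tool_rot: [[0.996, 0.087, -0.0], [0.087, -0.996, 0.0], [0.0, -0.0, -1.0]]
ft_force: [-1.3, 0.1, 2.1]
opening: 0.0
finger_force: 0.6
```

```bash
python3 - <<'E'
from h import *
s=snap('scene','s9.png');p=[.6327,.0783,.0879]
for a in(.9,.6,.4,.2,0):
  f=lambda L,h:proj(s,W(p,(-.012-L*np.sin(a)+h*np.cos(a),-.14,.175+L*np.cos(a)+h*np.sin(a))))
  print(a,np.round([f(.020,.004),f(.040,.004),f(.068,0),f(.068,.012)],1).tolist())
print(proj(s,env.observe()['tool_pos']+[0,0,.018]))
g=s['color'].max(2)[172:210,222:252]
print('    ',' '.join('%3d'%x for x in range(222,252)))
for i,r in enumerate(g):print(172+i,' '.join('%3d'%x for x in r))
E
```

```text
0.9 [[238.0, 202.4], [242.5, 195.5], [249.6, 186.5], [247.1, 184.7]]
0.6 [[236.3, 202.4], [239.3, 194.9], [244.7, 184.4], [241.4, 183.9]]
0.4 [[235.0, 202.7], [236.9, 195.1], [240.7, 184.3], [237.1, 184.6]]
0.2 [[233.7, 203.3], [234.3, 196.0], [236.5, 185.2], [232.6, 186.5]]
0 [[232.5, 204.2], [231.7, 197.5], [232.0, 187.2], [228.0, 189.4]]
(np.float64(239.54275634638583), np.float64(189.2502997344019))
     222 223 224 225 226 227 228 229 230 231 232 233 234 235 236 237 238 239 240 241 242 243 244 245 246 247 248 249 250 251
172 106 106 107 106 115 144 191 210 129  61  55  58  56  57  60  57  58  58  59  58  58  60  59  58  61  61  59  59  58  58
173 107 110 116 130 142 190 234 228 166  69  54  57  61  56  59  56  59  58  58  60  58  58  60  60  59  59  60  61  56  59
174 113 134 146 150 189 231 236 236 203  85  54  56  56  58  58  58  58  59  58  58  60  60  59  58  61  59  57  56  62  98
175 147 190 232 233 231 231 231 233 213 133  70  53  59  59  60  58  58  58  60  58  61  59  60  60  60  57  54  63 100 179
176 231 230 233 233 233 231 232 232 234 212 133  68  66  61  59  60  57 
[... 3443 characters left out ...]
  86  88  89  83  91 172 235 234 232 232 232 230 229 227 227 228 229 230 232 231
205  87  85  85  85  85  84  83  84  86  85  84  85  85  84  91 168 231 234 234 234 234 234 232 230 229 231 231 231 230 230
206  84  84  86  86  84  84  86  84  83  86  88  83  84  82  85 141 215 235 234 222 207 228 230 228 229 230 231 231 231 231
207  84  84  86  86  85  85  85  84  85  82  84  85  84  82  84 120 188 232 225 162  99 169 229 231 231 230 231 231 230 231
208  85  83  85  84  84  85  86  86  84  85  84  84  84  87  92 102 123 164 177 122  75 162 233 231 232 231 231 232 233 233
209  86  84  84  85  84  85  86  85  85  87  84  84  84  91 100 103 107 106 110  95  75 160 231 233 231 230 231 232 235 235
```

The arm is nearly upright at about 0.1 rad, with its nose at (229.5,188). I continue in small steps to feel for the buffer.

{"api": "send_rows", "payload": {"deltas": [[[-1,0.005,0,0,0],[-1,0.01,0.001,0,0],[-1,0.01,0.001,0,0]]]}}

```text
time: 32.0
tool_pos: [0.6141, -0.0632, 0.2084]
tool_rot: [[0.996, 0.087, 0.0], [0.087, -0.996, 0.0], [0.0, -0.0, -1.0]]
ft_force: [-2.5, 0.8, 1.7]
opening: -0.0
finger_force: 1.2
```

{"api": "send_rows", "payload": {"deltas": [[[-1,0.005,0,0,0],[-1,0.005,0,0,0]]]}}

```text
time: 32.2
tool_pos: [0.6151, -0.0632, 0.2084]
tool_rot: [[0.996, 0.087, 0.0], [0.087, -0.996, 0.0], [0.0, -0.0, -1.0]]
ft_force: [-2.9, -0.2, 1.8]
opening: 0.0
finger_force: 1.1
```

{"api": "send_rows", "payload": {"deltas": [[[-1,0.005,0.001,0,0],[-1,0.005,0.001,0,0]]]}}

```text
time: 32.4
tool_pos: [0.6161, -0.0632, 0.2084]
tool_rot: [[0.996, 0.087, 0.0], [0.087, -0.996, -0.0], [0.0, 0.0, -1.0]]
ft_force: [-2.4, -0.1, 1.6]
opening: -0.0001
finger_force: 1.1
```

{"api": "send_rows", "payload": {"deltas": [[[-1,0.005,0,0,0],[-1,0.005,0,0,0]]]}}

```text
time: 32.6
tool_pos: [0.6166, -0.0631, 0.2084]
tool_rot: [[0.996, 0.087, -0.001], [0.087, -0.996, -0.0], [-0.001, 0.0, -1.0]]
ft_force: [-6.7, 0.5, 5.3]
opening: 0.0001
finger_force: 3.5
```

{"api": "send_rows", "payload": {"deltas": [[[-1,0.002,0,0,0],[-1,0.002,0,0,0]]]}}

```text
time: 32.8
tool_pos: [0.6166, -0.0631, 0.2084]
tool_rot: [[0.996, 0.087, -0.002], [0.087, -0.996, -0.0], [-0.002, 0.0, -1.0]]
ft_force: [-9.5, 0.6, 6.6]
opening: 0.0
finger_force: 4.8
```

Buffer felt at 9.5 N. I back off and check the final state.

{"api": "send_rows", "payload": {"deltas": [[[-1,-0.05,-0.005,0,0],[-1,-0.15,-0.013,0,0],[-1,-0.3,-0.026,0,0],[-1,-0.3,-0.026,0.2,0],[-1,-0.5,-0.6,0.6,0],[-1,-0.5,-0.6,0.6,0],[-1,-0.5,-0.6,0.6,0],[-1,-0.5,-0.6,0.6,0],[-1,-0.5,-0.6,0.6,0]]]}}

```text
time: 33.7
tool_pos: [0.5172, -0.184, 0.3289]
tool_rot: [[0.996, 0.085, 0.002], [0.085, -0.996, -0.001], [0.002, 0.001, -1.0]]
ft_force: [0.9, 0.6, -0.5]
opening: 0.0001
finger_force: 0.0
```

```bash
python3 - <<'E'
from h import *
o=env.observe();print(o['time'],o['tool_pos'],o['ft_force'])
s=snap('scene','s10.png');p=[.6327,.0783,.0879]
for a in(.2,.1,.05,0):
  f=lambda L,h:proj(s,W(p,(-.012-L*np.sin(a)+h*np.cos(a),-.14,.175+L*np.cos(a)+h*np.sin(a))))
  print(a,np.round([f(.020,.004),f(.040,.004),f(.068,0),f(.068,.012)],1).tolist())
g=s['color'].max(2)
for i in range(182,206):print(i,' '.join('%3d'%x for x in g[i,222:244]))
a=cv2.imread('pics/s6.png').max(2).astype(int)
print('b region change',np.abs(g[245:290,322:350].astype(int)-a[245:290,322:350]).mean())
for i in range(242,266,2):print(i,' '.join('%3d'%x for x in g[i,322:352]))
E
```

```text
33.7 [ 0.51719532 -0.18395002  0.32891806] [ 0.91288559  0.60997797 -0.466301  ]
0.2 [[233.7, 203.3], [234.3, 196.0], [236.5, 185.2], [232.6, 186.5]]
0.1 [[233.1, 203.7], [233.0, 196.7], [234.2, 186.1], [230.3, 187.8]]
0.05 [[232.8, 203.9], [232.4, 197.1], [233.1, 186.6], [229.2, 188.6]]
0 [[232.5, 204.2], [231.7, 197.5], [232.0, 187.2], [228.0, 189.4]]
182 227 226 225 224 225 225 224 224 226 225 227 226 226 224 226 224 226 227 226 225 225 226
183 226 226 224 224 225 224 224 224 225 229 229 228 228 229 228 227 226 227 226 225 224 225
184 224 224 225 225 228 227 225 225 226 226 227 227 229 230 229 228 227 227 227 227 227 228
185 224 225 224 225 225 225 227 228 227 224 223 226 227 227 227 226 226 225 226 227 228 227
186 225 224 224 226 226 228 229 227 220 195 187 191 211 225 225 224 224 224 225 226 228 227
187 227 227 228 227 225 226 211 175 166 162 169 175 184 205 225 224 224 224 224 224 226 227
188 228 227 225 226 226 218 183 161 161 149 141 147 128 169 226 227 227 226 225 224 225 227
189 228 227 227 227 227 199 136 142 157 152 121  88  90 163 228 228 226 226 226 226 226 223
190 228 
[... 2286 characters left out ...]
  65  62  64  65  65  62  65  74  84  91  93  92 110 179 229 231 229 229 228 229
256 226 224 224 224 224 225 227 229 193  95  73 110 151 167 143  99  77  66  65  65  70  77  80 137 208 228 227 226 227 229
258 226 226 226 227 226 224 224 224 189 142 165 172 170 170 170 161 131 114 111  68  61  63  76 167 225 226 224 226 227 226
260 194 161 195 226 230 227 210 177 170 170 169 169 168 157 125 123 191 217 159  75  61  65  88 177 230 229 227 226 225 225
262 183 176 135 126 162 175 171 170 168 169 167 153 119  81  66  80 121 157 140  73  62  61  94 181 229 229 229 227 225 225
264 167 169 163 169 191 175 162 168 165 146 113  84  65  63  64  62  65  65  67  63  61  66 110 188 227 227 226 227 229 230
```

```bash
python3 -c "
from cell import env
print(env.close_job())"
```

```text
the job is handed in; nothing more can be done
None
```

The job is handed in (verdict not shown): by force readings and camera, hook_b was folded down onto its stop screw, the spanner hangs on it by its eye, and the emptied hook_a is up against its buffer; hook_b's final screw contact could not be measured directly.

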